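# Clamp the sanding block with the inner knob only

### The job

Lay the loose wooden sanding block, cork side down, lengthwise on the bed of the gluing jig between the jaw and the fence, and let go of it. Then turn only the black inner knob clockwise, by feel, until the jaw holds the block gently but firmly against the fence (about 10 N, never above 25 N), and let go. The orange ring around the knob is already set: do not turn it, and leave the spring clamp, the combination square and the glue bottle where they are.

Things in the scene. Friction and masses are not known exactly. Their poses are not given: they have to be found in the camera images.
- jig: Fixed gluing jig: plywood base 100 (x) x 270 (y) x 12 mm, origin on the bench under the bed; z up, y along the jig from the knob end to the fence end. The bed is the base's top at z = 12, with the sides (x) open. A grey gearbox 84 x 80 mm, its top at z = 46, spans y = -150 to -70 and carries the knob pair on a vertical axis at x = 0, y = -110. The block belongs centred at x = 0 (within 12 mm), its long y axis along the jig's y (either way round).
- jaw: Aluminium jaw 56 wide (x), 16 thick, 30 high on two steel rods from the gearbox; its origin lies in the middle of the lower edge of the clamping face, 1.5 mm above the bed, y as the jig's y. It starts fully open (clamping face at jig y = -45) and moves 10 mm towards the fence per radian of the inner knob, up to 28 mm.
- fence: Fixed wooden fence on the bed, 70 wide, 30 high, at jig y 57 to 63; origin on the bed in the nominal clamping plane, axes as the jig's. Its black rubber facing may really stand up to 3 mm nearer to or farther from the jaw than the origin, so the last turning must be felt; the rubber gives 1 mm per 10 N. With the jaw open the space for the block is 9 to 21 mm longer than the block.
- block: Wooden sanding block with a 4 mm cork sole, 50 wide (x) x 90 long (y) x 30 mm high, 0.1 kg, loose, lying on its sole; origin at the centre of its underside.
- knob_top (a point): Centre of the top of the black inner knob, which is round, 28 mm in diameter, and stands 24 mm proud of the ring (ring top 24.5 mm below this point, 60 mm above the bench). Its axis is vertical.
- inner_knob (a joint): Angle of the inner knob: 0 with the jaw open, growing clockwise from above, to 2.8. It rubs with about 0.15 N m while turning; each N of clamping adds 0.01 N m. Stopped after small steps (0.03 rad) the fingers feel only 0 to 0.06 N m when free and about 0.1 at 10 N. From first touch 10 N comes after 0.1 rad. It stays where it is left, but over 15 N turns it back when let go.
- ring (a joint): Angle of the orange outer ring, 60 mm in diameter, 14 mm high, directly below and around the inner knob; growing clockwise seen from above. It turns very easily (0.02 N m), so fingers that rest on it drag it along. It must stay where it starts.
- ring_mark (a point): White mark on the orange ring's top, 28 mm from the axis; it must stay where it starts.
- spring_clamp: red metal spring clamp lying flat, about 125 x 80 x 24 mm; a bystander, to be left alone; origin under its centre.
- square: steel combination square lying flat, 260 mm rule, 25 mm high; a bystander, to be left alone; origin under its centre.
- glue: yellow glue bottle, standing, 56 mm across, 150 mm high; a bystander, to be left alone; origin under its centre.
There are look-alikes about, which are no part of the job. What is shaped like the block but green or turquoise is not meant.

How it is judged:
On the way:
1. the block lies on the bed between open jaw and fence, let go (x of block in the frame of jig between -0.012 and 0.012 m and y of block in the frame of jig between -0.01 and 0.03 m and z of block in the frame of jig between 0.009 and 0.015 m and angle between the y axis of block and the y axis of jig, either way round below 0.12 rad and angle between block's own z axis and vertical below 0.08 rad and contact force between the fingers and block below 0.1 N and contact force between jaw and block below 2 N), for 0.2 s.
At the end, for the whole second after the job is handed in: The block lies on the bed (within 12 mm of the middle line, 0.12 rad of straight), clamped between jaw and fence with 5 to 18 N on either face, at rest; the ring mark is within 4 mm of its start; nothing is touched by the robot (x of block in the frame of jig between -0.012 and 0.012 m and y of block in the frame of jig between -0.01 and 0.03 m and z of block in the frame of jig between 0.009 and 0.015 m and angle between the y axis of block and the y axis of jig, either way round below 0.12 rad and angle between block's own z axis and vertical below 0.08 rad and contact force between jaw and block between 5 and 18 N and contact force between block and fence between 5 and 18 N and distance of ring_mark from where it was at the start of the episode below 0.004 m and linear speed of block below 0.01 m/s and value of joint inner_knob above 0.4 rad).
It fails at once if the orange ring is turned (its mark moves more than 4 mm) (distance of ring_mark from where it was at the start of the episode above 0.004 m).
It fails at once if the block is squeezed by the jaw with more than 25 N (contact force between jaw and block above 25 N).
It fails at once if the spring clamp, the square or the glue bottle is moved more than 20 mm (distance of any of spring_clamp, square, glue from where it was at the start of the episode above 0.02 m).
It also fails if it takes over 72 s, if anything falls off the work surface, if the arm or the gripper's body presses on something with over 40 N, if the wrist force passes 120 N, or if a joint passes its speed limit or range.

### The arm

A 6-joint arm with a two-finger parallel gripper is mounted at the origin on the work surface. World frame = base frame: x ahead of the robot, y to its left, z up, the work surface at z = 0. Lengths are in m, angles in rad, forces in N, time in s.
With the tool pointing down it reaches from about 0.375 to 0.9 m from the base axis. Payload 3.1 kg.
Tool frame: the origin (TCP) lies at the very end of the fingers, on their centre line; the grasp point (between the pads) lies robot.grasp_offset behind it (robot.grasp_offset is the distance from the TCP to the grasp point, in m); z points along the fingers, y is the direction in which the jaws open and shut (so a half turn about z gives the same grasp; the last joint's range is limited). The gripper opens to 87 mm and grips with 3 to 60 N. Pads are 19 mm wide; open, the fingers measure 117 mm over their backs; the gripper's body (75 mm by 190 mm) begins 51 mm behind the grasp point.
Start: joints at [-0.178, 0.527, 1.433, -0, 1.181, -0.178], TCP at [0.625, 0, 0.223] pointing down, gripper open.
Joint ranges: [-3.08, 3.08], [-0.75, 2.2], [0.22, 2.44], [-1.43, 4.57], [0, 2.65], [-2.85, 2.85]. Speed limits (rad/s): [2.79, 2.79, 3.14, 3.14, 3.14, 3.14].

### API

Orientations are given as a unit quaternion [x, y, z, w].
In Python, from rig import robot gives the robot as it stands.
- The arm moves only by the tool drive_tool, never from a script. Its argument "targets" is one flat list of numbers, 6 for each row, row after row: the shift along the tool's x, y, z in cm, then the turn, a rotation vector about the tool's x, y, z in degrees. A call has 1 to 12 rows; each row is the pose to reach, as a shift and turn from the pose commanded when the call began, along the tool's axes at that moment; what a row does not reach only later rows make up. A row lasts 1/12 s, in which the tool goes at most 41.7 mm and 7.16 degrees, less where a joint would pass 70% of its speed; a pose out of reach is approached as far as the arm can. A call with a gripper value outside its range is refused whole. "grip" is the gripper command: -1 is fully open, 1 is shut, values between are in proportion, set as the call begins (left out, the last holds). The fingers move at their own pace and stop on an object; "squeeze" is the grip in N (left out, the last holds). Time passes only in rows, so rows that repeat a pose let the fingers close. It gives the time, the measured TCP pose, the force and the opening at its end, in the units of the state.
- robot.get_obs(): the state, without advancing time (a new reading comes with each control period).
- robot.camera(name): name is "scene" or "side" or "wrist"; returns (picture, depth): 420x560x3 uint8, red, green, blue; 420x560 float32, m along the optical axis (not along the pixel's ray), 0 where there is no reading.
- robot.calibration(name): a dict with "mtx" (3x3 intrinsics, pixels), "R" (3x3) and "t" (3): a world point X has camera coordinates R X + t; the wrist camera has in their place "hand_eye" (4x4, takes a point from camera to tool coordinates, whose origin is the TCP and whose axes are the flange's). Camera axes: x right, y down, z forward; pixel columns grow to the right and rows downward; lengths in m; the calibration is good to about 2 mm. A picture is of the moment at which its call begins: read the wrist's pose just before it. calibration takes no time and is no camera call.
- robot.hand_in(): hands the job in, once; it reports no verdict.
The state is a dict: "time": time; "q": joint angles; "joint_velocities": joint speeds; "joint_torque": joint torques, N m; "position": TCP position; "tool_rot": TCP orientation; "ft_force": force on the tool from outside, world axes, zero at the start; "moment": the same for the moment, N m; "grip_width": finger opening in m.
Only numpy, scipy, OpenCV 4.12 (cv2) and the standard library are available. Lean on these libraries where they do the work, as an engineer would, in place of code of your own. Each camera call takes 0.05 s, during which the arm holds its last target.

## Working session

There is one attempt and no reset: what is moved stays moved. The work goes in short steps, Python scripts to look and compute and a tool call to move; the robot and the scene stay as the last step left them, time stands still between calls to the robot, and variables do not carry over. Pictures are saved under pics/ and viewed, and the job is handed in when it is done.

Besides the shell and the picture viewer there is one more tool, called after "Call:" as name(argument=value, ...) on one line, values as JSON. drive_tool: Moves the arm, as the interface text tells. Its arguments: {"type":"object","properties":{"targets":{"type":"array","items":{"type":"number"}},"grip":{"type":"number"},"squeeze":{"type":"number"}},"required":["targets"]}

```bash
ls; mkdir -p pics; python3 - <<'E'
from rig import robot
import cv2,numpy as np
print(robot.get_obs()); print(robot.grasp_offset)
for n in ["scene","side","wrist"]:
    p,d=robot.camera(n); cv2.imwrite(f"pics/{n}0.png",p[:,:,::-1]); np.save(f"pics/{n}0.npy",d)
    np.save(f"pics/{n}0rgb.npy",p)
    print(n,robot.calibration(n))
E
```

```text
pics
{'time': 0.0, 'q': array([-1.78534675e-01,  5.28480019e-01,  1.43390405e+00, -1.11871719e-05,
        1.18138314e+00, -1.78521328e-01]), 'joint_velocities': array([-0.00013606,  0.00115952, -0.00141651, -0.00012125,  0.00045506,
        0.00072731]), 'joint_torque': array([-5.45745443e-04, -4.40045428e+01, -1.76593530e+01,  6.32597599e-02,
        5.83207863e-02, -1.53719384e-04]), 'position': array([6.24267888e-01, 1.36693391e-04, 2.21562565e-01]), 'tool_rot': array([ 7.07109577e-01,  7.07103150e-01, -6.24323690e-04, -8.90181841e-04]), 'ft_force': array([-1.03320882, -0.01567888, -0.19972171]), 'moment': array([-0.01916832,  0.0188649 ,  0.01474086]), 'grip_width': 0.08689908920850285}
0.0187
scene {'mtx': array([[527.2015101 ,   0.        , 277.72777716],
       [  0.        , 527.2015101 , 210.86430918],
       [  0.        ,   0.        ,   1.        ]]), 'R': array([[-0.62876499,  0.7775309 ,  0.01001399],
       [ 0.67425376,  0.55157258, -0.49106981],
       [-0.38734539, -0.30201554, -0.87106266]]), 't': array([ 0.31900865, -0.39165228,  1.34612529])}
side {'mtx': array(
[... 175 characters left out ...]
-0.55043795, -0.00222812],
       [-0.32811329, -0.49440539, -0.80492545],
       [ 0.44195991,  0.67274168, -0.59337177]]), 't': array([-0.4790676 ,  0.28828085,  0.72110903])}
wrist {'mtx': array([[310.83450496,   0.        , 277.95994048],
       [  0.        , 310.83450496, 211.22440984],
       [  0.        ,   0.        ,   1.        ]]), 'hand_eye': array([[ 1.52708941e-04, -9.69194100e-01, -2.46298138e-01,
         6.58322382e-02],
       [ 9.99999984e-01,  1.70700798e-04, -5.16985963e-05,
         4.10487759e-04],
       [ 9.21492633e-05, -2.46298126e-01,  9.69194111e-01,
        -1.62445490e-01],
       [ 0.00000000e+00,  0.00000000e+00,  0.00000000e+00,
         1.00000000e+00]])}
```

View pics/scene0.png

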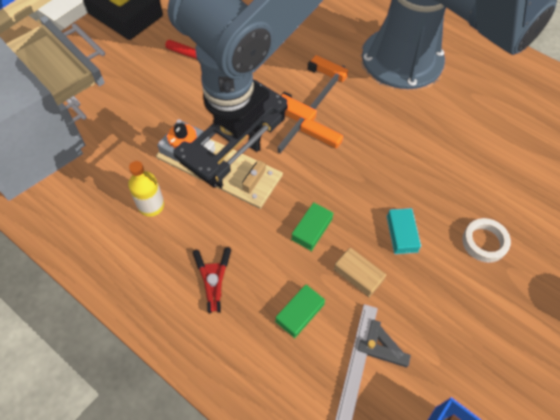

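View pics/side0.png

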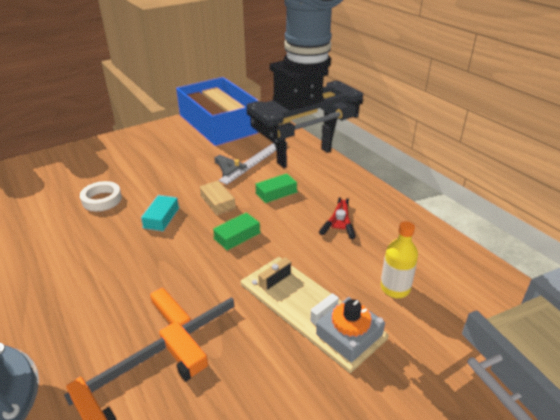

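View pics/wrist0.png

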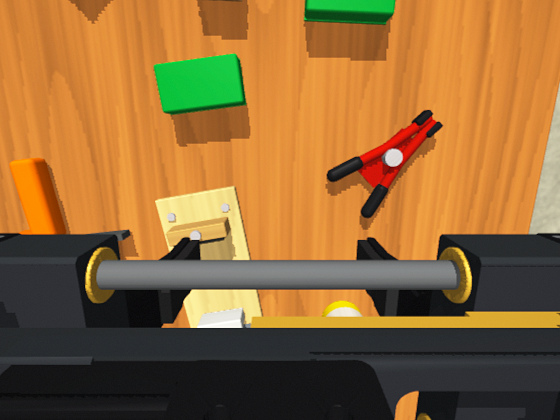

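The wooden candidate is at scene (361,272) and side (217,197). The look-alikes are green, at scene (312,226) and (301,310), and turquoise, at (404,231). I'll confirm the block in enlarged crops.

```bash
python3 - <<'E'
import cv2,numpy as np
a=cv2.imread("pics/scene0.png"); b=cv2.imread("pics/side0.png")
A=cv2.resize(a[235:310,320:400],None,fx=5,fy=5,interpolation=cv2.INTER_CUBIC)
B=cv2.resize(b[170:225,185:250],None,fx=6,fy=6,interpolation=cv2.INTER_CUBIC)
h=max(A.shape[0],B.shape[0]); 
P=np.zeros((h,A.shape[1]+B.shape[1],3),np.uint8);P[:A.shape[0],:A.shape[1]]=A;P[:B.shape[0],A.shape[1]:]=B
cv2.imwrite("pics/crop1.png",P)
B=cv2.resize(b[250:370,230:400],None,fx=4.5,fy=4.5,interpolation=cv2.INTER_CUBIC)
cv2.imwrite("pics/crop2.png",B)
B=cv2.resize(a[110:220,150:295],None,fx=5,fy=5,interpolation=cv2.INTER_CUBIC)
cv2.imwrite("pics/crop3.png",B)
E
```

```text
(no output)
```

View pics/crop1.png

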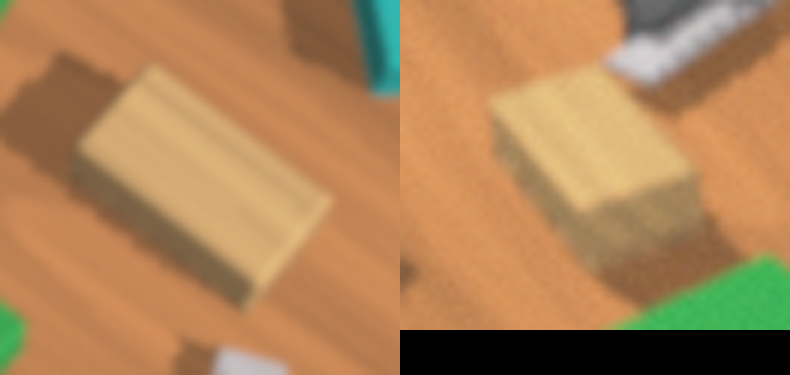

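View pics/crop2.png

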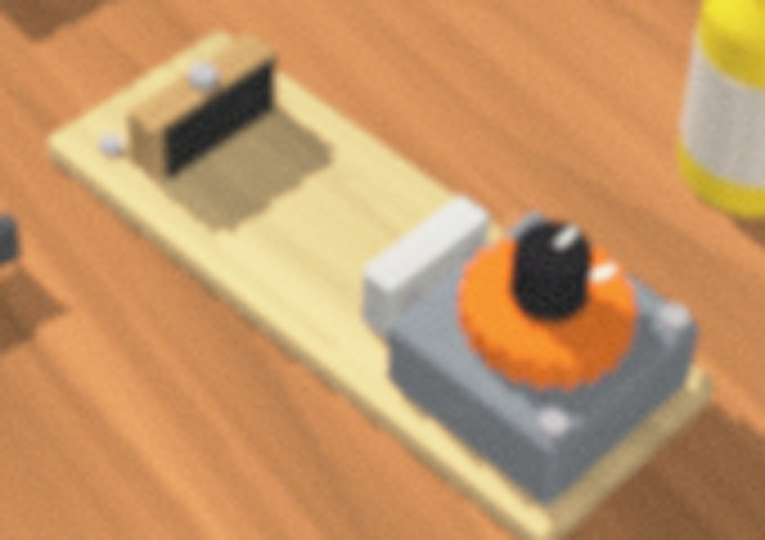

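View pics/crop3.png

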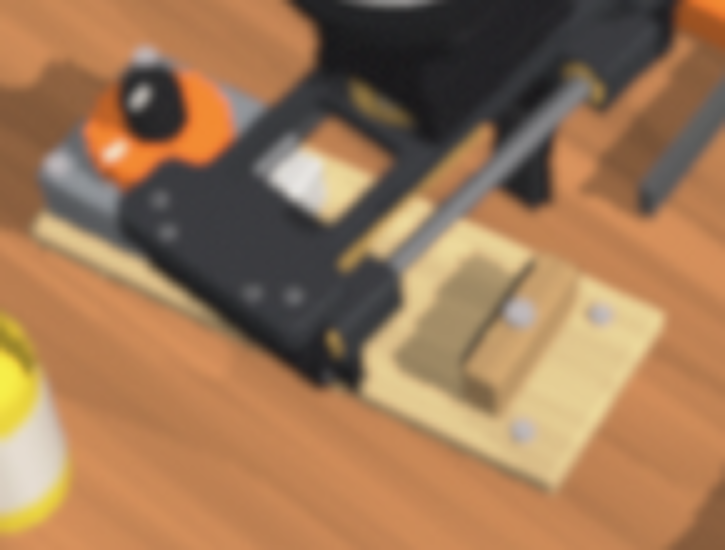

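```bash
cat > h.py <<'E'
import numpy as np,cv2
from rig import robot
C={n:robot.calibration(n) for n in ("scene","side","wrist")}
def cam(n,obs=None):
    c=C[n]
    if n!="wrist": return c["mtx"],c["R"],np.array(c["t"])
    from scipy.spatial.transform import Rotation as Ro
    T=np.eye(4);T[:3,:3]=Ro.from_quat(obs["tool_rot"]).as_matrix();T[:3,3]=obs["position"]
    M=np.linalg.inv(T@c["hand_eye"]); return c["mtx"],M[:3,:3],M[:3,3]
def ray(c,px):
    K,R,t=c; px=np.atleast_2d(px).astype(float)
    d=np.c_[px,np.ones(len(px))]@np.linalg.inv(K).T@R
    return -R.T@t,d
def plane(c,px,z):
    o,d=ray(c,px); return o+d*((z-o[2])/d[:,2])[:,None]
def tri(c1,p1,c2,p2):
    P1=c1[0]@np.c_[c1[1],c1[2]];P2=c2[0]@np.c_[c2[1],c2[2]]
    X=cv2.triangulatePoints(P1,P2,np.atleast_2d(p1).astype(float).T,np.atleast_2d(p2).astype(float).T)
    return (X[:3]/X[3]).T
def proj(c,X):
    K,R,t=c; q=(np.atleast_2d(X)@R.T+t)@K.T; return q[:,:2]/q[:,2:]
E
python3 - <<'E'
from h import *
np.set_printoptions(precision=4,suppress=True)
sc,si=cam("scene"),cam("side")
a=[(350.4,248),(386,275),(369.6,293),(335.6,264.6)]
b=[(215.5,205.3),(200,186.7),(219.2,180.8),(233.3,199.2)]
for k in range(4):
    X=tri(sc,a,si,b[k:]+b[:k]); print(k,X.tolist()[0], X[:,2])
    if abs(X[:,2].mean()-.03)<.01: print(X, X.mean(0),np.linalg.norm(X-np.roll(X,1,0),axis=1))
print("z30 scene",plane(sc,a,.03)); print("side",plane(si,b,.03))
j=[(241.1,282.2),(279.3,257.3),(387.8,333.3),(351.8,367.3)]
J=plane(si,j,.012);print("jig",J,np.linalg.norm(J-np.roll(J,1,0),axis=1))
print("fence-end scene",plane(sc,[(282.8,173.6),(260.6,206.6)],.012))
print("knob",plane(si,[(352.7,301.5)],.0845),plane(sc,[(179,127)],.0845),tri(sc,[(179,127)],si,[(352.7,301.5)]))
for n,c in(("scene",sc),("side",si)):
    d=np.load(f"pics/{n}0.npy"); print(n,proj(c,[[.6,.2,.0]]))
E
```

```text
0 [0.5375836412161268, 0.21032838338624438, 0.025754308650472593] [0.0258 0.0261 0.0264 0.0248]
[[0.5376 0.2103 0.0258]
 [0.5415 0.2974 0.0261]
 [0.5916 0.2939 0.0264]
 [0.5839 0.209  0.0248]] [0.5636 0.2527 0.0258] [0.0463 0.0872 0.0503 0.0852]
1 [0.5359608194479722, 0.22583567310223876, 0.061443683914732226] [ 0.0614  0.0451 -0.0125  0.0084]
[[ 0.536   0.2258  0.0614]
 [ 0.5671  0.2897  0.0451]
 [ 0.5936  0.2798 -0.0125]
 [ 0.5618  0.2146  0.0084]] [0.5646 0.2525 0.0256] [0.0601 0.0729 0.0642 0.0755]
2 [0.559548350692053, 0.2203110541362603, 0.07688061231049141] [ 0.0769  0.0096 -0.0326  0.0471]
[[ 0.5595  0.2203  0.0769]
 [ 0.5688  0.2756  0.0096]
 [ 0.5696  0.2875 -0.0326]
 [ 0.5599  0.2302  0.0471]] [0.5644 0.2534 0.0252] [0.0314 0.0876 0.0438 0.0986]
3 [0.5601821993000339, 0.20485474703186882, 0.0428204301520271] [ 0.0428 -0.0112  0.0083  0.0617]
[[ 0.5602  0.2049  0.0428]
 [ 0.5442  0.2832 -0.0112]
 [ 0.5667  0.3016  0.0083]
 [ 0.5829  0.2246  0.0617]] [0.5635 0.2536 0.0254] [0.0355 0.0965 0.035  0.0952]
z30 scene [[0.5394 0.2112 0.03  ]
 [0.5431 0.2978 0.03  ]
 [0.5937 0.2938 0.03  ]
 [0.587  0.2094 0.03  ]]
side [[0.5353 0.2046 0.03  ]
 [0.5394 0.2916 0.03  ]
 [0.5888 0.2894 0.03  ]
 [0.5798 0.2035 0.03  ]]
jig [[ 0.472  -0.0197  0.012 ]
 [ 0.5699 -0.0011  0.012 ]
 [ 0.6172 -0.2602  0.012 ]
 [ 0.5236 -0.2783  0.012 ]] [0.2637 0.0997 0.2634 0.0953]
fence-end scene [[ 0.4771 -0.0103  0.012 ]
 [ 0.5718  0.0055  0.012 ]]
knob [[ 0.5655 -0.2213  0.0845]] [[ 0.5629 -0.2266  0.0845]] [[ 0.564  -0.224   0.0878]]
scene [[326.4059 272.5352]]
side [[242.4995 207.7717]]
```

Call:
drive_tool(targets=[-4,-1,0,0,0,0,-8,-2,0,0,0,0,-12,-4,0,0,0,0,-16,-6,0,0,0,0,-20,-8,0,0,0,0,-24,-9,0,0,0,0,-24,-9,0,0,0,0,-24,-9,0,0,0,0,-24,-9,0,0,0,0])

```text
time: 0.9
position: [0.5348, -0.2398, 0.2222]
tool_rot: [0.708, 0.707, 0.0, -0.001]
ft_force: [-1.0, 0.6, 0.1]
grip_width: 0.0865
```

```bash
cat > snap.py <<'E'
import sys,pickle
from h import *
n=sys.argv[1]; tag=sys.argv[2]
o=robot.get_obs(); p,d=robot.camera(n); cv2.imwrite(f"pics/{tag}.png",p[:,:,::-1]); np.save(f"pics/{tag}.npy",d); pickle.dump(o,open(f"pics/{tag}.pkl","wb"))
print(o["time"],o["position"],o["tool_rot"],o["q"].round(3),o["joint_velocities"].round(3).max())
E
python3 snap.py wrist w1
```

```text
0.9 [ 0.53475948 -0.23976169  0.22223252] [ 7.07692811e-01  7.06519896e-01  3.61002794e-04 -6.25056027e-04] [-6.130e-01  4.760e-01  1.533e+00  1.000e-03  1.135e+00 -6.110e-01] 0.041
```

Call:
drive_tool(targets=[0,4,0,0,0,0,0,8,0,0,0,0,0,8,0,0,0,0,0,8,0,0,0,0,0,8,0,0,0,0])

```text
time: 1.37
position: [0.6149, -0.2374, 0.2218]
tool_rot: [0.706, 0.708, -0.0, -0.001]
ft_force: [0.1, -1.2, 1.1]
grip_width: 0.087
```

```bash
python3 snap.py wrist w2;python3 snap.py scene s2
```

```text
1.3667 [ 0.61488645 -0.23743215  0.22184059] [ 7.05977856e-01  7.08232884e-01 -2.76053675e-04 -1.17180668e-03] [-0.538  0.576  1.34   0.     1.228 -0.541] 0.025
1.4167 [ 0.61436776 -0.23788562  0.22208915] [ 7.06315369e-01  7.07896423e-01 -2.86715463e-04 -1.08217970e-03] [-0.539  0.576  1.34  -0.     1.228 -0.541] 0.008
```

View pics/w1.png

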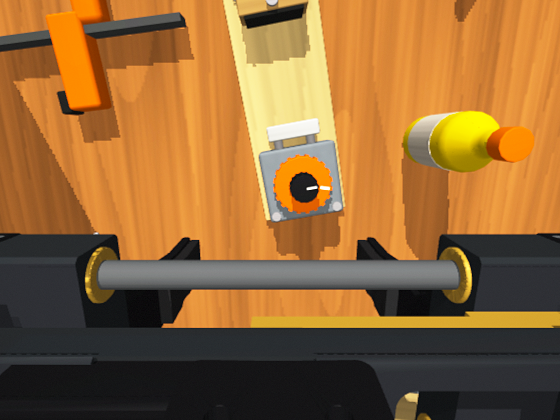

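View pics/w2.png

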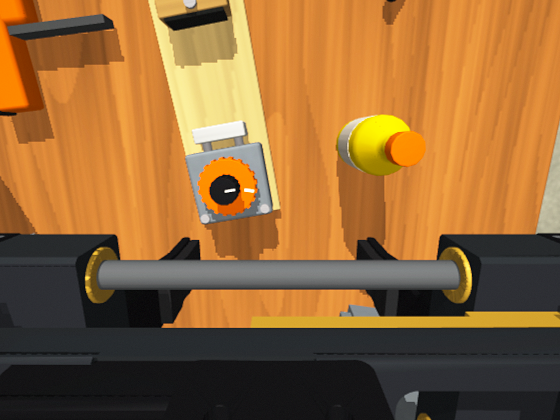

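Both views show the knob (w1 (304,187), w2 (225,190)), the ring around it, the jaw and the fence. Next I measure these by masks.

```bash
cat > m.py <<'E'
from h import *
import pickle
np.set_printoptions(precision=4,suppress=True)
c={}
kn={};
for t,(kx,ky) in (("w1",(304,187)),("w2",(226,189))):
    im=cv2.imread(f"pics/{t}.png");o=pickle.load(open(f"pics/{t}.pkl","rb"));c[t]=cam("wrist",o)
    hsv=cv2.cvtColor(im,cv2.COLOR_BGR2HSV)
    roi=np.zeros(im.shape[:2],np.uint8);cv2.circle(roi,(kx,ky),24,255,-1)
    blk=((hsv[...,2]<75)&(roi>0)).astype(np.uint8)
    cs,_=cv2.findContours(blk,0,1);k=max(cs,key=cv2.contourArea)
    h=cv2.convexHull(k)
    kn[t]=cv2.minEnclosingCircle(h); print(t,"knob",kn[t],cv2.boundingRect(h))
    big=cv2.resize(im[0:230,kx-100:kx+60],None,fx=3.4,fy=3.4,interpolation=cv2.INTER_CUBIC)
    cv2.imwrite(f"pics/{t}big.png",big[:782])
    big=cv2.resize(im[ky-45:ky+45,kx-50:kx+50],None,fx=6,fy=6,interpolation=cv2.INTER_CUBIC)
    cv2.imwrite(f"pics/{t}knob.png",big)
X=tri(c["w1"],[kn["w1"][0]],c["w2"],[kn["w2"][0]]);print("knob tri",X)
for t in c: print(plane(c[t],[kn[t][0]],.0845))
E
python3 m.py; python3 - <<'E'
import cv2
a=cv2.imread("pics/w1.png")[0:150,225:345];b=cv2.imread("pics/w2.png")[0:150,145:265]
import numpy as np
cv2.imwrite("pics/fj.png",cv2.resize(np.hstack([a,b]),None,fx=3.3,fy=3.3,interpolation=cv2.INTER_CUBIC))
E
```

```text
w1 knob ((303.5, 187.0), 15.008431434631348) (290, 173, 29, 29)
w2 knob ((224.5, 189.5), 15.182326316833496) (210, 175, 30, 30)
knob tri [[ 0.5609 -0.2275  0.0745]]
[[ 0.5601 -0.2256  0.0845]]
[[ 0.5627 -0.2259  0.0845]]
```

View pics/w1knob.png

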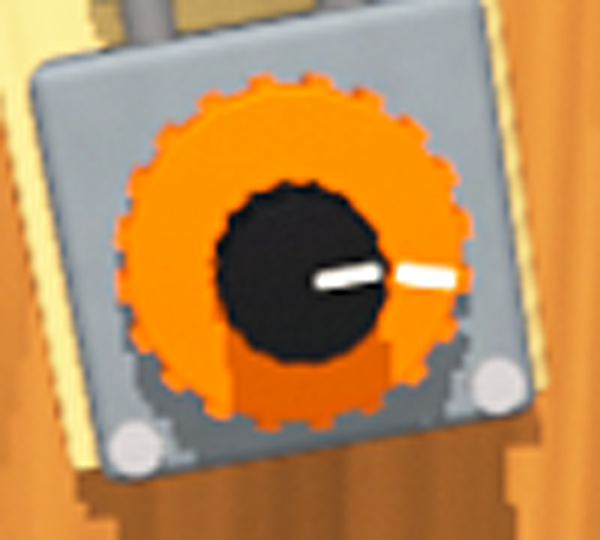

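View pics/fj.png

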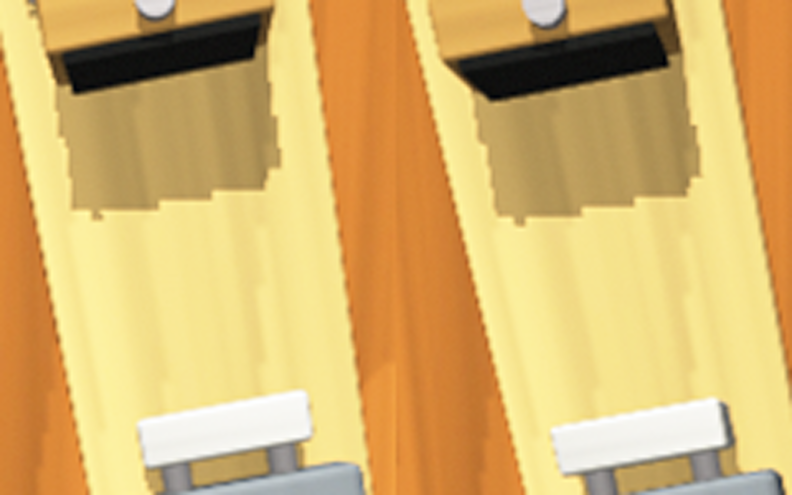

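```bash
cat >> m.py <<'E'
f={"w1":[(247.7,28.2),(303.2,17.6)],"w2":[(174.1,30.6),(227.4,20)]}
j={"w1":[(266.8,128.5),(317.4,118.8)],"w2":[(192.3,130.3),(243.8,121.8)]}
l={"w1":[(225,18.8),(248.6,142.4)],"w2":[(149.2,0),(181.1,136.4)]}
r={"w1":[(318.3,0),(336.5,133.3)],"w2":[(244.1,0),(264.4,103)]}
print("fence tri",tri(c["w1"],f["w1"],c["w2"],f["w2"]));print("jaw tri",tri(c["w1"],j["w1"],c["w2"],j["w2"]))
for t in c:
    F=plane(c[t],f[t],.012);J=plane(c[t],j[t],.0435);L=plane(c[t],l[t],.012);R=plane(c[t],r[t],.012);K=plane(c[t],[kn[t][0]],.0845)
    ang=lambda d:np.degrees(np.arctan2(d[1],d[0]))
    print(t,"F mid",F.mean(0),"J mid",J.mean(0),"K",K[0])
    print("  angles: fence",ang(F[1]-F[0])," jaw",ang(J[1]-J[0])," edges",ang(L[0]-L[1])-90,ang(R[0]-R[1])-90," K->F",ang((F.mean(0)-K[0]))-90)
    d=(F.mean(0)-K[0])[:2];u=d/np.linalg.norm(d)
    print("  K-F dist",np.linalg.norm(d)," K-J",(J.mean(0)-K[0])[:2]@u," L perp",[np.cross(u,(x-K[0])[:2]) for x in (*L,*R)])
E
python3 m.py
```

```text
w1 knob ((303.5, 187.0), 15.008431434631348) (290, 173, 29, 29)
w2 knob ((224.5, 189.5), 15.182326316833496) (210, 175, 30, 30)
knob tri [[ 0.5609 -0.2275  0.0745]]
[[ 0.5601 -0.2256  0.0845]]
[[ 0.5627 -0.2259  0.0845]]
fence tri [[ 0.5029 -0.0659  0.014 ]
 [ 0.5616 -0.0582  0.0218]]
jaw tri [[ 0.5233 -0.1697  0.0419]
 [ 0.5777 -0.1601  0.0354]]
w1 F mid [ 0.5325 -0.06    0.012 ] J mid [ 0.55   -0.1649  0.0435] K [ 0.5601 -0.2256  0.0845]
  angles: fence 9.597414240770759  jaw 10.392501455309763  edges 9.692531016227406 10.498749250581923  K->F 9.44020240596221
  K-F dist 0.16793443197913743  K-J 0.061535234141064814  L perp [array(0.0525), array(0.0519), array(-0.0483), array(-0.0509)]
w2 F mid [ 0.5312 -0.0603  0.012 ] J mid [ 0.5512 -0.1653  0.0435] K [ 0.5627 -0.2259  0.0845]
  angles: fence 10.14837458636203  jaw 9.165475248413308  edges 9.520645667966008 11.347906499236302  K->F 10.753967506033263
  K-F dist 0.16851304597969027  K-J 0.06171114967273998  L perp [array(0.0476), array(0.0506), array(-0.0509), array(-0.052)]m.py:31: DeprecationWarning: Arrays of 2-dimensional vectors are deprecated. Use arrays of 3-dimensional vectors instead. (deprecated in NumPy 2.0)
  print("  K-F dist",np.linalg.norm(d)," K-J",(J.mean(0)-K[0])[:2]@u," L perp",[np.cross(u,(x-K[0])[:2]) for x in (*L,*R)])
```

Call:
drive_tool(targets=[4,-0.5,0,0,0,0,8,-1,0,0,0,0,12,-1.5,0,0,0,0,16,-2,0,0,0,0,20,-2.5,0,0,0,0,24,-3,0,0,0,0,28,-4,0,0,0,0,32,-5,0,0,0,0,36,-6,0,0,0,0,40,-7,0,0,0,0,42,-8,0,0,0,0,42,-8,0,0,0,0])

```text
time: 2.47
position: [0.5311, 0.184, 0.2229]
tool_rot: [0.705, 0.709, -0.0, -0.001]
ft_force: [-0.1, -0.3, 0.1]
grip_width: 0.0871
```

Call:
drive_tool(targets=[0,0,0,0,0,0,0,0,0,0,0,0])

```text
time: 2.63
position: [0.5349, 0.1793, 0.2229]
tool_rot: [0.707, 0.707, 0.0, 0.0]
ft_force: [-0.0, -0.2, -0.5]
grip_width: 0.0871
```

```bash
python3 snap.py wrist w3
```

```text
2.6333 [0.53487803 0.17930782 0.22292123] [7.07123768e-01 7.07089649e-01 1.35763496e-05 4.52550768e-04] [ 1.260e-01  4.450e-01  1.587e+00 -1.000e-03  1.109e+00  1.260e-01] 0.008
```

Call:
drive_tool(targets=[0,4,0,0,0,0,0,6,0,0,0,0,0,6,0,0,0,0,0,6,0,0,0,0,0,6,0,0,0,0])

```text
time: 3.1
position: [0.5944, 0.1786, 0.2221]
tool_rot: [0.708, 0.706, -0.001, -0.001]
ft_force: [-0.6, -0.3, -0.4]
grip_width: 0.0872
```

```bash
python3 snap.py wrist w4; python3 -c "
import cv2,numpy as np
a=cv2.imread('pics/w3.png')[:260];b=cv2.imread('pics/w4.png')[:260]
cv2.imwrite('pics/w34.png',np.vstack([a,b]))"
```

```text
3.1 [0.59439503 0.17864549 0.2220778 ] [ 7.07812871e-01  7.06399245e-01 -8.05665115e-04 -6.30444855e-04] [ 0.112  0.523  1.443 -0.     1.178  0.114] 0.017
```

View pics/w34.png

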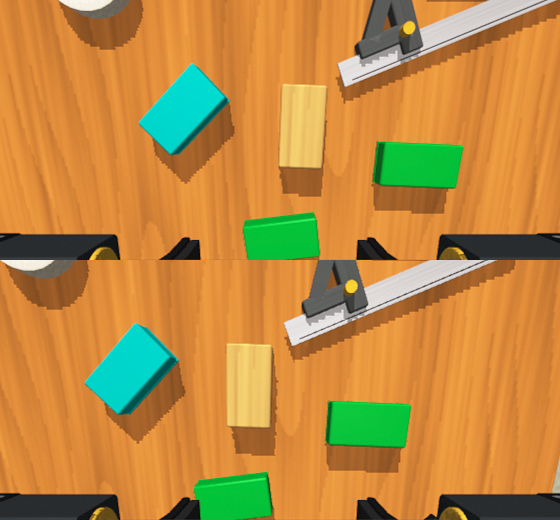

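The light wooden block is at w3 (302,126), lying flat, with the square's rule end at (345,75) close by on its right.

```bash
cat > b.py <<'E'
from h import *
import pickle
np.set_printoptions(precision=4,suppress=True)
c={};B={}
for t,(x,y) in (("w3",(302,126)),("w4",(250,126))):
    im=cv2.imread(f"pics/{t}.png");o=pickle.load(open(f"pics/{t}.pkl","rb"));c[t]=cam("wrist",o)
    hsv=cv2.cvtColor(im,cv2.COLOR_BGR2HSV); print(hsv[y,x],hsv[y,x-40],hsv[y,x+35])
    sub=im[y-60:y+60,x-45:x+45]
    cv2.imwrite(f"pics/{t}b.png",cv2.resize(sub,None,fx=5,fy=5,interpolation=cv2.INTER_CUBIC))
    m=np.zeros(im.shape[:2],np.uint8)
    m[y-60:y+60,x-38:x+38]=((hsv[...,1]<150)&(hsv[...,2]>195))[y-60:y+60,x-38:x+38]*255
    m=cv2.morphologyEx(m,cv2.MORPH_OPEN,np.ones((3,3)))
    k=max(cv2.findContours(m,0,1)[0],key=cv2.contourArea)
    r=cv2.minAreaRect(k);b=cv2.boxPoints(r);B[t]=b;print(t,r,b.tolist())
    P=plane(c[t],b,.03);print(P.mean(0),np.linalg.norm(P-np.roll(P,1,0),axis=1)); 
    e=[P[1]-P[0],P[2]-P[1]];e=max(e,key=np.linalg.norm);e=e*np.sign(e[1]);print("yaw from +y ccw",np.degrees(np.arctan2(-e[0],e[1])))
print(tri(c["w3"],B["w3"],c["w4"],B["w4"]))
E
python3 b.py
```

```text
[ 21 142 240] [ 15 188 228] [ 15 188 229]
w3 ((301.8094177246094, 125.38301849365234), (42.481605529785156, 81.6619873046875), 2.4895529747009277) [[278.8150634765625, 165.25283813476562], [282.36224365234375, 83.66792297363281], [324.80377197265625, 85.51319885253906], [321.256591796875, 167.09811401367188]]
[0.5617 0.251  0.03  ] [0.0484 0.0867 0.0454 0.0869]
yaw from +y ccw -2.4585609274383255
[ 20 147 237] [ 16 187 232] [ 15 187 229]
w4 ((248.0, 124.49998474121094), (41.99999237060547, 80.99998474121094), 0.0) [[227.0, 164.99996948242188], [227.0, 83.99999237060547], [269.0, 84.0], [269.0, 164.99996948242188]]
[0.5616 0.2514 0.03  ] [0.0476 0.0859 0.0448 0.0858]
yaw from +y ccw -2.421194309812751
[[0.5364 0.2084 0.0283]
 [0.5401 0.295  0.0288]
 [0.5851 0.2935 0.0326]
 [0.5843 0.2078 0.0327]]
```

Call:
drive_tool(targets=[3.6,-1.7,3,0,0,1.3,7.1,-3.3,6,0,0,2.5,7.1,-3.3,10,0,0,2.5,7.1,-3.3,14,0,0,2.5,7.1,-3.3,17,0,0,2.5,7.1,-3.3,17,0,0,2.5,7.1,-3.3,17,0,0,2.5])

```text
time: 3.73
position: [0.5595, 0.2504, 0.0508]
tool_rot: [0.722, 0.692, -0.003, -0.002]
ft_force: [0.4, -0.4, 0.1]
grip_width: 0.0874
```

```bash
python3 snap.py wrist w5; python3 snap.py side d5;python3 -c "
import cv2
a=cv2.imread('pics/d5.png')[80:300,120:420];cv2.imwrite('pics/d5c.png',cv2.resize(a,None,fx=2.5,fy=2.5))"
```

```text
3.7333 [0.55951263 0.25043568 0.05083223] [ 0.72231746  0.69155435 -0.00275087 -0.00158094] [ 0.239  0.742  1.583 -0.     0.823  0.282] 0.002
3.7833 [0.56202924 0.25090506 0.0533231 ] [ 7.22448578e-01  6.91424652e-01 -3.05778625e-05 -4.26845782e-05] [0.239 0.739 1.58  0.    0.823 0.282] 0.001
```

View pics/w5.png

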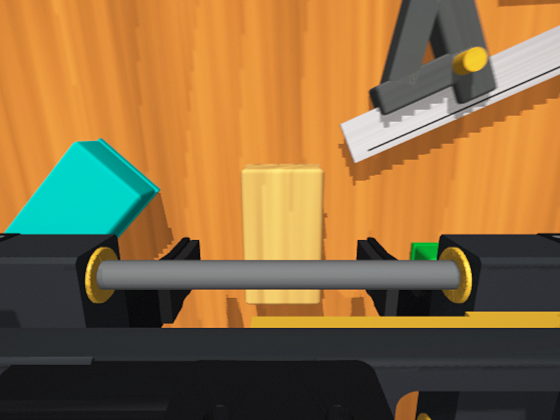

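View pics/d5c.png

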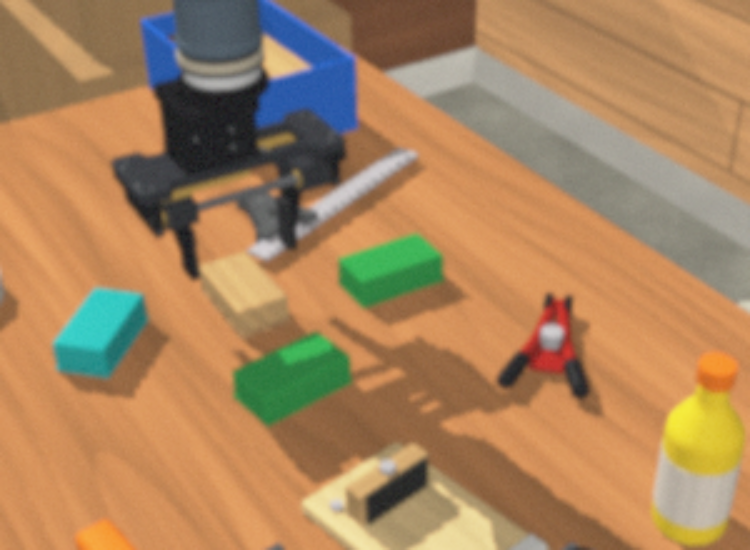

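```bash
python3 -c "
from h import *
import pickle
o=pickle.load(open('pics/w5.pkl','rb'));c=cam('wrist',o)
P=plane(c,[(283,169),(283,303),(243,230),(323,230)],.03);print(P,(P[0]+P[1])/2)"
```

```text
[[0.56474042 0.29512104 0.03      ]
 [0.56128189 0.20724336 0.03      ]
 [0.53855549 0.258583   0.03      ]
 [0.58792791 0.25653864 0.03      ]] [0.56301115 0.2511822  0.03      ]
```

Call:
drive_tool(targets=[0,0,2,0,0,0,0,0,4,0,0,0,0,0,4.4,0,0,0,0,0,4.4,0,0,0,0,0,4.4,0,0,0])

```text
time: 4.25
position: [0.5636, 0.2513, 0.011]
tool_rot: [0.722, 0.691, 0.002, 0.001]
ft_force: [0.5, -0.6, 0.8]
grip_width: 0.0872
```

Call:
drive_tool(targets=[0,0,0,0,0,0,0,0,0,0,0,0,0,0,0,0,0,0,0,0,0,0,0,0,0,0,0,0,0,0,0,0,0,0,0,0], grip=1, squeeze=20)

```text
time: 4.75
position: [0.562, 0.2511, 0.0086]
tool_rot: [0.722, 0.692, 0.0, 0.0]
ft_force: [-0.5, 0.0, -0.5]
grip_width: 0.0544
```

Call:
drive_tool(targets=[0,0,0,0,0,0,0,0,0,0,0,0,0,0,0,0,0,0,0,0,0,0,0,0])

```text
time: 5.08
position: [0.5619, 0.251, 0.0085]
tool_rot: [0.722, 0.692, -0.0, -0.0]
ft_force: [-0.6, 0.6, 1.0]
grip_width: 0.0499
```

Call:
drive_tool(targets=[0,0,-4,0,0,0,0,0,-8,0,0,0,0,0,-10,0,0,0,0,0,-10,0,0,0])

```text
time: 5.42
position: [0.5655, 0.252, 0.1133]
tool_rot: [0.722, 0.692, 0.004, 0.002]
ft_force: [0.7, 0.1, -1.0]
grip_width: 0.0499
```

Call:
drive_tool(targets=[-3,0,0,0,0,-1,-6,0,0,0,0,-3,-9.5,0,0,0,0,-4,-13,-0.1,0,0,0,-6,-17,-0.2,0,0,0,-7,-21,-0.3,0,0,0,-9,-25,-0.4,0,0,0,-10,-29,-0.5,0,0,0,-11.5,-33,-0.5,0,0,0,-12.6,-36,-0.5,0,0,0,-12.6,-36.5,-0.5,0,0,0,-12.6,-36.5,-0.5,0,0,0,-12.6])

```text
time: 6.42
position: [0.5404, -0.1155, 0.1074]
tool_rot: [0.644, 0.765, -0.0, -0.001]
ft_force: [0.2, 1.5, -1.9]
grip_width: 0.0499
```

Call:
drive_tool(targets=[0,0,1.5,0,0,0,0,0,3,0,0,0,0,0,3,0,0,0,0,0,3,0,0,0])

```text
time: 6.75
position: [0.5397, -0.1114, 0.0773]
tool_rot: [0.642, 0.767, -0.0, -0.002]
ft_force: [0.5, 0.6, -0.9]
grip_width: 0.0499
```

```bash
python3 snap.py wrist w6; python3 snap.py side d6;python3 -c "
import cv2
a=cv2.imread('pics/d6.png')[180:390,200:450];cv2.imwrite('pics/d6c.png',cv2.resize(a,None,fx=2.8,fy=2.8))"
```

```text
6.75 [ 0.53967973 -0.11144232  0.07734417] [ 6.41558097e-01  7.67071466e-01 -4.82281538e-04 -2.08356918e-03] [-0.407  0.643  1.735  0.     0.768 -0.585] -0.0
6.8 [ 0.54055218 -0.11191923  0.07815524] [ 6.41540255e-01  7.67088764e-01 -1.77329426e-04 -9.47518898e-04] [-0.407  0.642  1.734  0.     0.768 -0.585] 0.001
```

View pics/w6.png

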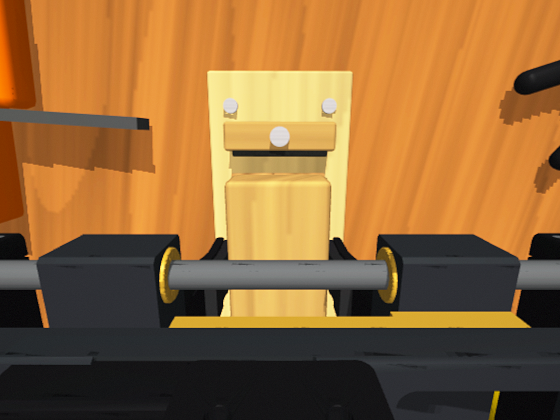

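View pics/d6c.png

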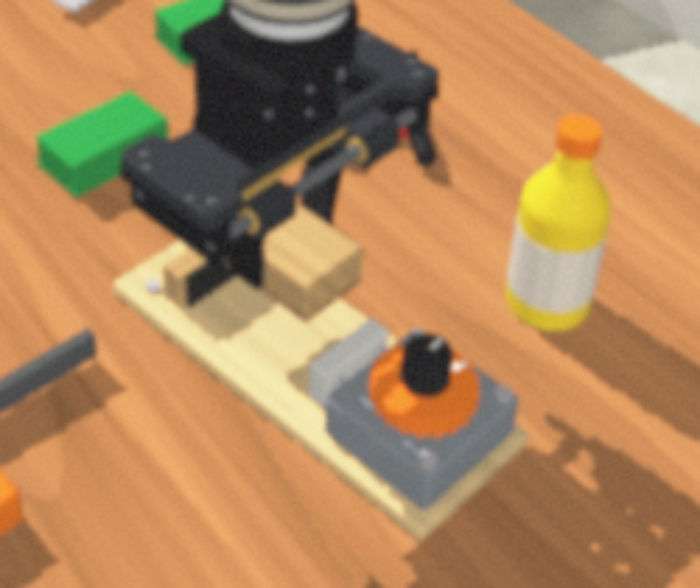

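The held block is parallel to the fence and centred on it: block mid col 278, fence mid col 280. Next I check the gap to the fence.

```bash
python3 -c "
from h import *
import pickle
np.set_printoptions(precision=4,suppress=True)
o=pickle.load(open('pics/w6.pkl','rb'));c=cam('wrist',o)
u=np.array([-.175,.9845]);T=o['position'][:2]
Q=lambda px,z:[((X[:2]-T)@u,(X[:2]-T)@[.9845,.175]) for X in plane(c,px,z)]
print('rubber top',Q([(280,151),(233,151),(327,151)],.042)); print('fence ends',Q([(225,124),(335,124)],.042))
print('block front',Q([(228,178),(328,178),(278,174),(278,184)],.100))
print('base corners',Q([(208,71),(352,71)],.012))"
```

```text
rubber top [(np.float64(0.054480449983671804), np.float64(0.0012605848491668876)), (np.float64(0.054416283699577454), np.float64(-0.02818234991947033)), (np.float64(0.05454454644711026), np.float64(0.03067148215379823))]
fence ends [(np.float64(0.07069950329301827), np.float64(-0.03255223018625851)), (np.float64(0.07082621575063316), np.float64(0.03491477827590554))]
block front [(np.float64(0.04560559669948366), np.float64(-0.022386800138619045)), (np.float64(0.045718319413248075), np.float64(0.022822411143565327)), (np.float64(0.04747211228931773), np.float64(0.00022753682600824571)), (np.float64(0.042925327114746635), np.float64(0.00023667424578432757))]
base corners [(np.float64(0.10618553546841364), np.float64(-0.04777729215388086)), (np.float64(0.10631474046465383), np.float64(0.05001337581786861))]
```

Call:
drive_tool(targets=[0,0.1,2,0,0,0,0,0.1,4,0,0,0,0,0.1,5,0,0,0,0,0.1,5.4,0,0,0,0,0.1,5.7,0,0,0,0,0.1,5.7,0,0,0,0,0.1,5.7,0,0,0])

```text
time: 7.43
position: [0.5426, -0.1134, 0.0222]
tool_rot: [0.642, 0.767, 0.0, 0.001]
ft_force: [0.2, 0.6, -0.8]
grip_width: 0.0499
```

Call:
drive_tool(targets=[0,0,0.1,0,0,0,0,0,0.1,0,0,0,0,0,0.1,0,0,0])

```text
time: 7.68
position: [0.5423, -0.1134, 0.0211]
tool_rot: [0.642, 0.767, 0.0, 0.0]
ft_force: [0.1, -0.4, -1.1]
grip_width: 0.0496
```

Call:
drive_tool(targets=[0,0,0,0,0,0,0,0,0,0,0,0,0,0,0,0,0,0,0,0,0,0,0,0,0,0,0,0,0,0,0,0,0,0,0,0], grip=-0.6)

```text
time: 8.18
position: [0.5421, -0.1133, 0.0206]
tool_rot: [0.642, 0.767, 0.0, 0.0]
ft_force: [0.5, -0.3, -0.8]
grip_width: 0.0691
```

Call:
drive_tool(targets=[0,0,-2,0,0,0,0,0,-6,0,0,0,0,0,-10,0,0,0,0,0,-13,0,0,0,0,0,-16,0,0,0,0,0,-16,0,0,0])

```text
time: 8.68
position: [0.5458, -0.1146, 0.1867]
tool_rot: [0.642, 0.767, 0.002, 0.006]
ft_force: [0.1, -0.7, 1.0]
grip_width: 0.0696
```

```bash
python3 snap.py wrist w7; python3 snap.py side d7;python3 -c "
import cv2
a=cv2.imread('pics/d7.png')[180:390,200:450];cv2.imwrite('pics/d7c.png',cv2.resize(a,None,fx=2.8,fy=2.8))"
```

```text
8.6833 [ 0.54577422 -0.11463304  0.18671831] [0.64199969 0.7666789  0.00184035 0.0060386 ] [-0.407  0.478  1.65   0.     1.001 -0.584] 0.068
8.7333 [ 0.54428631 -0.11410891  0.18405203] [0.64207501 0.76663073 0.00118632 0.00394894] [-0.408  0.482  1.653  0.     0.999 -0.584] 0.062
```

View pics/w7.png

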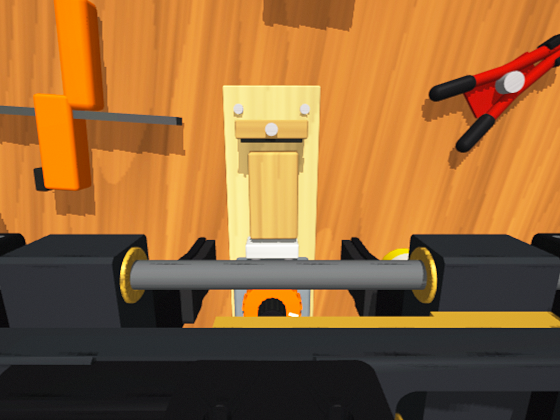

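View pics/d7c.png

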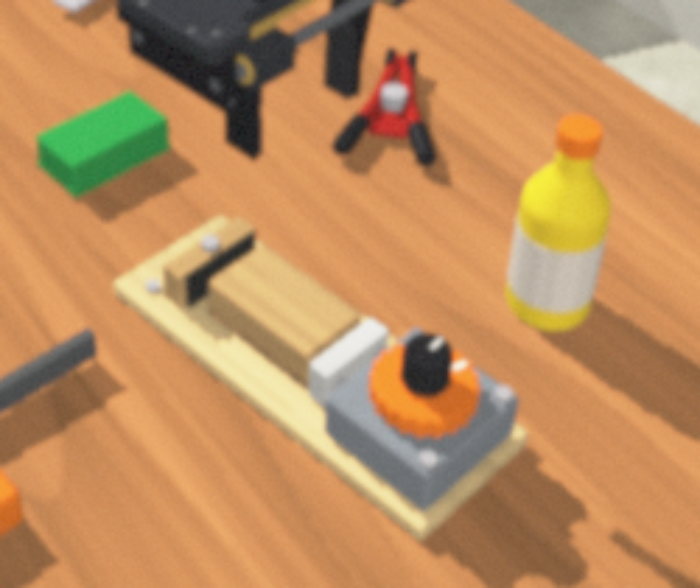

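Call:
drive_tool(targets=[-4,0,0.5,0,0,0,-8,0,1,0,0,0,-12,0,2,0,0,0,-16,0,2,0,0,0,-18.3,0,2,0,0,0,-18.3,0,2,0,0,0,-18.3,0,2,0,0,0,-18.3,0,2,0,0,0])

```text
time: 9.45
position: [0.5727, -0.2919, 0.1585]
tool_rot: [0.642, 0.767, 0.0, -0.003]
ft_force: [0.4, -0.8, 0.7]
grip_width: 0.0699
```

```bash
python3 snap.py wrist w8; python3 -c "
from h import *
import pickle
c={t:cam('wrist',pickle.load(open(f'pics/{t}.pkl','rb'))) for t in ('w1','w2')}
print('glue cap',tri(c['w1'],[(515,144)],c['w2'],[(407,149)]))"
```

```text
9.45 [ 0.57269526 -0.29186074  0.15848651] [ 6.42192696e-01  7.66539030e-01  1.08286596e-04 -2.53879614e-03] [-6.450e-01  6.260e-01  1.441e+00  1.000e-03  1.080e+00 -8.210e-01] 0.023
glue cap [[ 0.71018866 -0.18291545  0.14989752]]
```

View pics/w8.png

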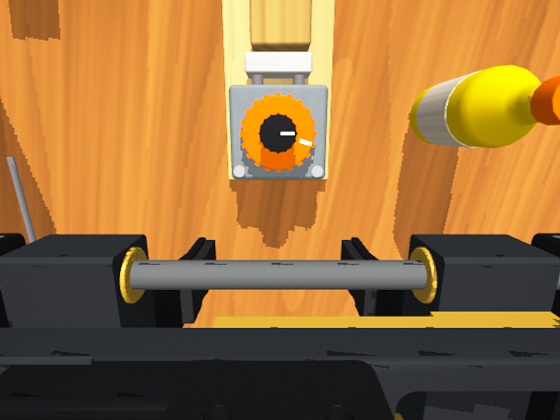

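```bash
cat > k.py <<'E'
import sys,pickle
from h import *
np.set_printoptions(precision=4,suppress=True)
t=sys.argv[1];g=(int(sys.argv[2]),int(sys.argv[3]));R=int(sys.argv[4])
im=cv2.imread(f"pics/{t}.png");o=pickle.load(open(f"pics/{t}.pkl","rb"));c=cam("wrist",o)
hsv=cv2.cvtColor(im,cv2.COLOR_BGR2HSV)
roi=np.zeros(im.shape[:2],np.uint8);cv2.circle(roi,g,R,255,-1)
h=cv2.convexHull(max(cv2.findContours(((hsv[...,2]<75)&(roi>0)).astype(np.uint8),0,1)[0],key=cv2.contourArea))
k=cv2.minEnclosingCircle(h)[0];K=plane(c,[k],.0845);print("knob px",k,"r",cv2.minEnclosingCircle(h)[1],K)
roi2=np.zeros_like(roi);cv2.circle(roi2,g,int(R*2.6),255,-1)
org=((hsv[...,0]<22)&(hsv[...,1]>200)&(roi2>0)).astype(np.uint8)
r=cv2.minEnclosingCircle(cv2.convexHull(max(cv2.findContours(org,0,1)[0],key=cv2.contourArea)));print("ring",r,plane(c,[r[0]],.06))
w=((hsv[...,1]<120)&(hsv[...,2]>200)&(roi2>0)).astype(np.uint8)
for q in cv2.findContours(w,0,1)[0]:
    M=cv2.moments(q)
    if M["m00"]>3:
        p=(M["m10"]/M["m00"],M["m01"]/M["m00"]);X=plane(c,[p],.06)[0];d=(X-K[0])[:2]; print("white",p,M["m00"],X[:2],"dist",np.hypot(*d),"bearing",np.degrees(np.arctan2(d[1],d[0])))
E
python3 k.py w8 278 133 22
```

```text
knob px (277.91473388671875, 132.8217010498047) r 19.178590774536133 [[ 0.5611 -0.2272  0.0845]]
ring ((277.8573913574219, 132.0343017578125), 39.29724884033203) [[ 0.5609 -0.2266  0.06  ]]
white (316.1362530413625, 170.07299270072994) 68.5 [ 0.5979 -0.2514] dist 0.043971669570744575 bearing -33.3075732012517
white (239.58080808080805, 169.93434343434342) 66.0 [ 0.5347 -0.2625] dist 0.044120173061294704 bearing -126.84219470140627
white (305.1490196078431, 142.01960784313724) 42.5 [ 0.5843 -0.2305] dist 0.023408203266625262 bearing -7.970148987012987
white (287.2469135802469, 133.0) 27.0 [ 0.5685 -0.226 ] dist 0.007519285859768656 bearing 9.44989323746902
white (228.5503144654088, 134.56603773584905) 106.0 [ 0.5216 -0.2356] dist 0.040403221737716696 bearing -168.0237637347983
white (327.32312925170066, 133.1122448979592) 98.0 [ 0.6007 -0.2204] dist 0.04016117559328052 bearing 9.849667562905907
white (278.97391304347826, 85.96811594202897) 115.0 [ 0.5556 -0.1918] dist 0.035813867966106576 bearing 98.89873720432212
```

Call:
drive_tool(targets=[0,0,0,0,0,0])

```text
time: 9.58
position: [0.5735, -0.2914, 0.1598]
tool_rot: [0.642, 0.767, 0.0, -0.001]
ft_force: [0.5, 0.1, -0.5]
grip_width: 0.0694
```

```bash
for i in a b c d; do python3 snap.py wrist w8$i; python3 k.py w8$i 278 133 22 | head -1; done
```

```text
9.5833 [ 0.57352204 -0.29138075  0.15984559] [ 6.41522650e-01  7.67103097e-01  4.47701070e-05 -1.23513758e-03] [-0.644  0.624  1.441  0.     1.08  -0.822] 0.003
knob px (276.5, 133.06756591796875) r 19.074222564697266 [[ 0.561  -0.2273  0.0845]]
9.6333 [ 0.57376994 -0.29155403  0.16019228] [ 6.41465356e-01  7.67151551e-01  1.36185770e-05 -8.33107680e-04] [-0.644  0.624  1.44   0.     1.08  -0.822] 0.001
knob px (276.5, 132.93243408203125) r 19.074222564697266 [[ 0.5612 -0.2274  0.0845]]
9.6833 [ 0.57398367 -0.29178204  0.16045739] [ 6.41485202e-01  7.67135247e-01  2.95095337e-05 -4.97920917e-04] [-0.644  0.623  1.44   0.     1.08  -0.822] 0.002
knob px (275.629638671875, 132.44444274902344) r 19.040056228637695 [[ 0.5608 -0.2274  0.0845]]
9.7333 [ 0.57414684 -0.29211234  0.16066307] [ 6.41531795e-01  7.67096424e-01 -1.13068731e-06 -1.79343378e-04] [-0.644  0.623  1.439  0.     1.079 -0.822] -0.0
knob px (275.93212890625, 131.8249969482422) r 19.17521095275879 [[ 0.5611 -0.2273  0.0845]]
```

Call:
drive_tool(targets=[3.5,-0.1,0,0,0,0,6.6,-0.2,2,0,0,0,6.6,-0.2,5,0,0,0,6.6,-0.2,6,0,0,0,6.6,-0.2,6,0,0,0,6.6,-0.2,6,0,0,0,6.6,-0.2,6,0,0,0,6.6,-0.2,6,0,0,0], grip=-0.1)

```text
time: 10.45
position: [0.5619, -0.2303, 0.102]
tool_rot: [0.642, 0.766, 0.0, 0.002]
ft_force: [0.3, 0.2, 0.0]
grip_width: 0.0477
```

```bash
python3 snap.py side d9; python3 snap.py scene s9; python3 -c "
import cv2,numpy as np
a=cv2.imread('pics/d9.png')[210:370,270:430];b=cv2.imread('pics/s9.png')[60:220,110:270];cv2.imwrite('pics/ds9.png',cv2.resize(np.hstack([a,b]),None,fx=2.5,fy=2.5,interpolation=2))"
```

```text
10.45 [ 0.56185733 -0.23026857  0.1019854 ] [6.42459206e-01 7.66317884e-01 1.99159288e-04 1.74074878e-03] [-0.573  0.657  1.582 -0.     0.899 -0.748] 0.008
10.5 [ 0.56167885 -0.2301056   0.10194052] [6.42439598e-01 7.66334621e-01 1.78244447e-04 1.60659251e-03] [-0.573  0.657  1.582 -0.     0.899 -0.748] 0.01
```

View pics/ds9.png

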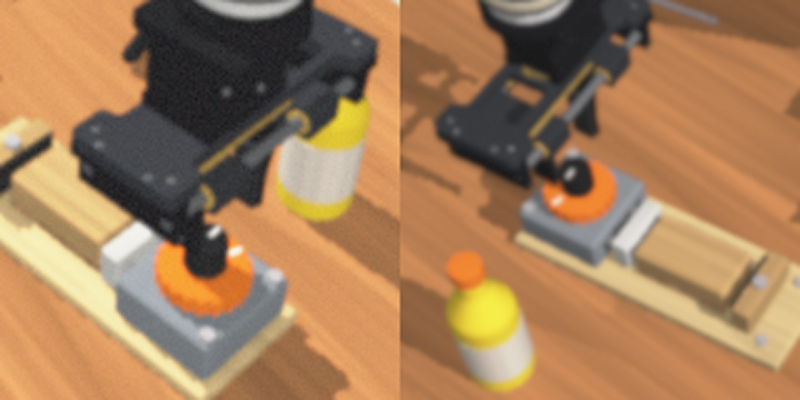

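```bash
python3 -c "
from h import *
X=[[.5617,-.2301,.102],[.561,-.2273,.0845]]
yt=np.array([.9845,.175,0])
X+= [[*(np.array([.5617,-.2301,.102])+s*.024*yt)] for s in (1,-1)]
for n,off in (('side',(270,210)),('scene',(110,60))):
    p=proj(cam(n),X);print(n,p.round(1).tolist(),((p-off)*2.5+([0,0] if n=='side' else [400,0])).round(0).tolist())
a=cv2.imread('pics/d9.png')[260:340,310:390];b=cv2.imread('pics/s9.png')[90:170,140:220];cv2.imwrite('pics/ds9b.png',cv2.resize(np.hstack([a,b]),None,fx=5,fy=5,interpolation=2))
"
```

```text
side [[355.5, 298.2], [353.0, 305.0], [365.2, 290.5], [345.4, 306.2]] [[214.0, 221.0], [207.0, 238.0], [238.0, 201.0], [188.0, 241.0]]
scene [[176.9, 120.6], [179.4, 126.3], [170.4, 128.5], [183.3, 112.8]] [[567.0, 151.0], [573.0, 166.0], [551.0, 171.0], [583.0, 132.0]]
```

View pics/ds9b.png

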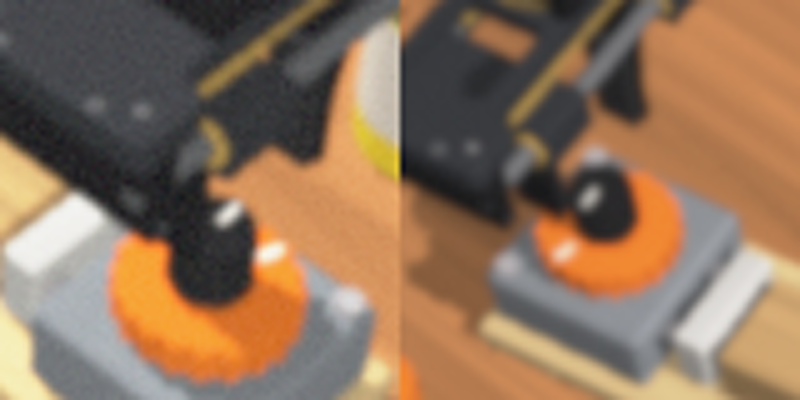

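Call:
drive_tool(targets=[0,0,0,0,0,0,0,0,0,0,0,0,0,0,0,0,0,0,0,0,0,0,0,0,0,0,0,0,0,0])

```text
time: 10.97
position: [0.5606, -0.2288, 0.1006]
tool_rot: [0.642, 0.767, -0.0, 0.0]
ft_force: [0.4, 0.1, -0.4]
grip_width: 0.0481
```

```bash
python3 -c "
from h import *
for i in range(3):
    o=robot.get_obs();print(o['position'],o['moment'],o['ft_force']);robot.camera('wrist')"
```

```text
[ 0.56058957 -0.22876174  0.10058437] [ 0.00257088 -0.04240422 -0.02181497] [ 0.3638441   0.07785354 -0.44424393]
[ 0.56057603 -0.22873756  0.10054749] [0.0288929  0.012066   0.04717337] [-0.86886363 -0.44272678 -0.63632835]
[ 0.56057628 -0.2286939   0.10051736] [-0.04874225 -0.02284123  0.03345447] [-0.78744712  0.32099582 -0.18873448]
```

Call:
drive_tool(targets=[0.1,0,1.5,0,0,0,0.1,0,2.5,0,0,0,0.1,0,3,0,0,0,0.1,0,3.4,0,0,0,0.1,0,3.4,0,0,0,0.1,0,3.4,0,0,0,0.1,0,3.4,0,0,0])

```text
time: 11.7
position: [0.5607, -0.228, 0.0669]
tool_rot: [0.642, 0.767, 0.0, 0.0]
ft_force: [-0.1, 0.1, 0.2]
grip_width: 0.0481
```

```bash
python3 snap.py side d10; python3 snap.py scene s10; python3 -c "
import cv2,numpy as np
a=cv2.imread('pics/d10.png')[260:340,310:390];b=cv2.imread('pics/s10.png')[90:170,140:220];cv2.imwrite('pics/ds10b.png',cv2.resize(np.hstack([a,b]),None,fx=5,fy=5,interpolation=2))
"
```

```text
11.7 [ 0.56073195 -0.22796335  0.06685783] [6.42102508e-01 7.66618708e-01 3.98316750e-05 3.53594565e-04] [-0.571  0.708  1.603 -0.     0.83  -0.747] 0.001
11.75 [ 0.56076855 -0.22803047  0.06698268] [6.42145777e-01 7.66582402e-01 6.80641424e-05 4.65217946e-04] [-0.571  0.708  1.603  0.     0.83  -0.747] 0.0
```

View pics/ds10b.png

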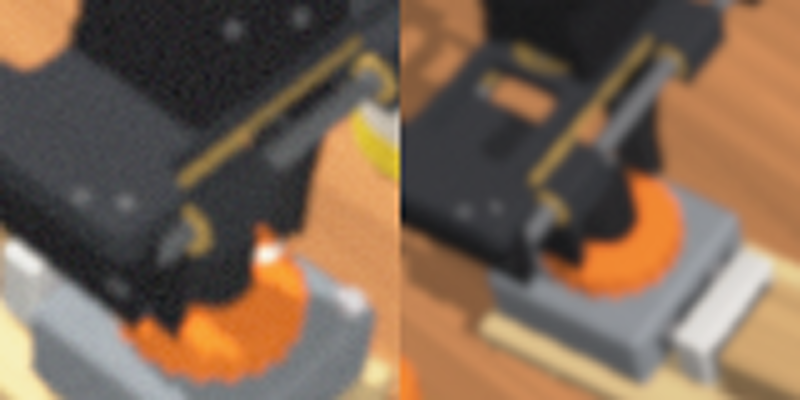

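Call:
drive_tool(targets=[0,0,0.2,0,0,0,0,0,0.2,0,0,0,0,0,0.2,0,0,0])

```text
time: 12.05
position: [0.5604, -0.2278, 0.0646]
tool_rot: [0.642, 0.767, 0.0, 0.0]
ft_force: [0.1, -0.3, -0.1]
grip_width: 0.0477
```

Call:
drive_tool(targets=[0,0,0,0,0,0,0,0,0,0,0,0,0,0,0,0,0,0,0,0,0,0,0,0,0,0,0,0,0,0,0,0,0,0,0,0], grip=1, squeeze=40)

```text
time: 12.55
position: [0.5608, -0.2277, 0.0646]
tool_rot: [0.642, 0.767, 0.0, 0.0]
ft_force: [1.5, 0.6, -0.5]
grip_width: 0.0269
```

```bash
cat > f.py <<'E'
from h import *
from scipy.spatial.transform import Rotation as Ro
import sys
n=int(sys.argv[1]) if len(sys.argv)>1 else 6
M=[];F=[]
for i in range(n):
    o=robot.get_obs();M.append(o['moment']);F.append(o['ft_force']);p,d=robot.camera('wrist')
M=np.array(M);F=np.array(F)
x=Ro.from_quat(o['tool_rot']).as_matrix()[:,0]
print('t',o['time'],'pos',o['position'].round(4),'yaw',np.degrees(np.arctan2(-x[0],x[1])).round(2),'w',o['grip_width'].round(4),'Mz',M[:,2].mean().round(3),'sd',(M[:,2].std()/n**.5).round(3),'F',F.mean(0).round(2))
E
python3 f.py
```

```text
Traceback (most recent call last):
  File "f.py", line 10, in <module>
    print('t',o['time'],'pos',o['position'].round(4),'yaw',np.degrees(np.arctan2(-x[0],x[1])).round(2),'w',o['grip_width'].round(4),'Mz',M[:,2].mean().round(3),'sd',(M[:,2].std()/n**.5).round(3),'F',F.mean(0).round(2))
                                                                                                           ^^^^^^^^^^^^^^^^^^^^^
AttributeError: 'float' object has no attribute 'round'
```

Call:
drive_tool(targets=[0,0,0,0,0,3,0,0,0,0,0,7,0,0,0,0,0,11,0,0,0,0,0,15,0,0,0,0,0,19,0,0,0,0,0,23,0,0,0,0,0,27,0,0,0,0,0,31,0,0,0,0,0,35,0,0,0,0,0,40,0,0,0,0,0,40,0,0,0,0,0,40])

```text
time: 13.85
position: [0.5599, -0.2276, 0.0646]
tool_rot: [0.865, 0.501, -0.0, -0.0]
ft_force: [-0.7, 0.1, 2.4]
grip_width: 0.0266
```

```bash
sed -i "s/o\['grip_width'\].round(4)/round(o['grip_width'],4)/" f.py; python3 f.py; python3 snap.py side d11; python3 snap.py scene s11; python3 -c "
import cv2,numpy as np
a=cv2.imread('pics/d11.png')[260:340,310:390];b=cv2.imread('pics/s11.png')[90:170,140:220];cv2.imwrite('pics/ds11b.png',cv2.resize(np.hstack([a,b]),None,fx=5,fy=5,interpolation=2))
"
```

```text
t 14.1 pos [ 0.5599 -0.2276  0.0646] yaw -29.85 w 0.0268 Mz -0.093 sd 0.01 F [-0.62  0.59  2.07]
14.15 [ 0.55995516 -0.22760301  0.06457084] [ 8.65407906e-01  5.01067735e-01 -3.21413838e-04 -4.21036906e-04] [-0.571  0.712  1.604 -0.     0.827 -0.049] 0.005
14.2 [ 0.55996429 -0.22759779  0.06458764] [ 8.65433668e-01  5.01023245e-01 -3.22911677e-04 -4.11727664e-04] [-0.571  0.712  1.604 -0.     0.827 -0.049] 0.002
```

View pics/ds11b.png

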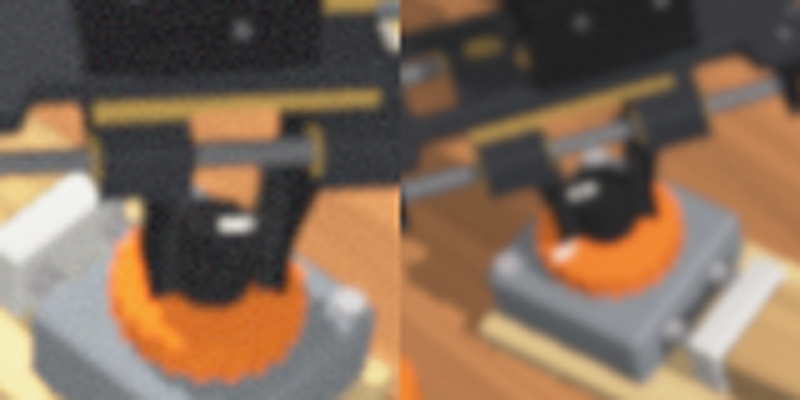

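Call:
drive_tool(targets=[0,0,0,0,0,4,0,0,0,0,0,8,0,0,0,0,0,12,0,0,0,0,0,16,0,0,0,0,0,20,0,0,0,0,0,24,0,0,0,0,0,24,0,0,0,0,0,24])

```text
time: 14.92
position: [0.5596, -0.2272, 0.0646]
tool_rot: [0.951, 0.311, -0.001, -0.001]
ft_force: [-3.4, 1.3, 5.4]
grip_width: 0.027
```

Call:
drive_tool(targets=[0,0,0,0,0,1.7,0,0,0,0,0,1.7,0,0,0,0,0,1.7,0,0,0,0,0,1.7])

```text
time: 15.25
position: [0.5596, -0.2272, 0.0646]
tool_rot: [0.955, 0.297, -0.001, -0.001]
ft_force: [-3.2, 3.1, 5.2]
grip_width: 0.0273
```

```bash
python3 f.py; python3 snap.py side d12; python3 snap.py scene s12; python3 -c "
import cv2,numpy as np
a=cv2.imread('pics/d12.png')[250:340,230:340];b=cv2.imread('pics/s12.png')[120:210,180:290];cv2.imwrite('pics/ds12b.png',cv2.resize(np.hstack([a,b]),None,fx=3.6,fy=3.6,interpolation=2))
"
```

```text
t 15.5 pos [ 0.5595 -0.2272  0.0645] yaw -55.48 w 0.0273 Mz 0.066 sd 0.012 F [-3.87  2.5   5.4 ]
15.55 [ 0.55956967 -0.22724864  0.06455944] [ 9.54963927e-01  2.96720007e-01 -7.39716799e-04 -7.66650331e-04] [-0.571  0.711  1.605 -0.     0.827  0.398] 0.001
15.6 [ 0.55957003 -0.22725139  0.06454819] [ 9.54973240e-01  2.96689995e-01 -7.46347575e-04 -7.74845680e-04] [-0.571  0.711  1.605 -0.     0.827  0.398] 0.001
```

View pics/ds12b.png

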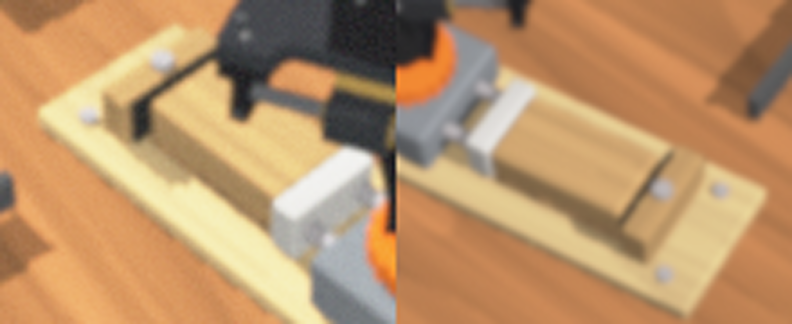

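Call:
drive_tool(targets=[0,0,0,0,0,3,0,0,0,0,0,6,0,0,0,0,0,9,0,0,0,0,0,10.7,0,0,0,0,0,10.7,0,0,0,0,0,10.7])

```text
time: 16.15
position: [0.5595, -0.227, 0.0645]
tool_rot: [0.979, 0.206, -0.001, -0.001]
ft_force: [-3.1, 2.9, 5.5]
grip_width: 0.0269
```

```bash
python3 f.py; python3 snap.py side d13; python3 snap.py scene s13; python3 -c "
import cv2,numpy as np
a=cv2.imread('pics/d13.png')[250:340,230:340];b=cv2.imread('pics/s13.png')[120:210,180:290];cv2.imwrite('pics/ds13b.png',cv2.resize(np.hstack([a,b]),None,fx=3.6,fy=3.6,interpolation=2))
"
```

```text
t 16.4 pos [ 0.5594 -0.227   0.0645] yaw -66.19 w 0.0269 Mz 0.013 sd 0.007 F [-3.7   3.11  5.25]
16.45 [ 0.55943426 -0.2270425   0.0645183 ] [ 9.78503325e-01  2.06226869e-01 -9.07837337e-04 -9.46938757e-04] [-0.57   0.711  1.605  0.     0.828  0.585] 0.002
16.5 [ 0.55943055 -0.22702924  0.06453897] [ 9.78506051e-01  2.06213901e-01 -9.06741933e-04 -9.55712588e-04] [-0.57   0.711  1.605  0.     0.828  0.585] 0.001
```

View pics/ds13b.png

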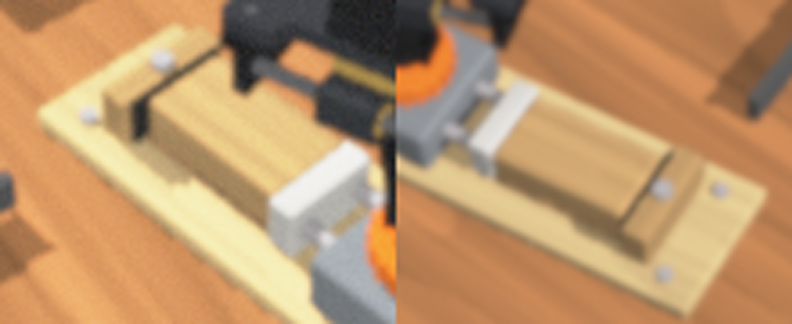

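Call:
drive_tool(targets=[0,0,0,0,0,1.7,0,0,0,0,0,3.4,0,0,0,0,0,3.4,0,0,0,0,0,3.4])

```text
time: 16.88
position: [0.5594, -0.227, 0.0645]
tool_rot: [0.984, 0.177, -0.001, -0.001]
ft_force: [-3.9, 2.7, 5.2]
grip_width: 0.0272
```

```bash
python3 f.py
```

```text
t 17.1333 pos [ 0.5594 -0.227   0.0645] yaw -69.59 w 0.0266 Mz 0.02 sd 0.015 F [-4.3   3.19  5.47]
```

Call:
drive_tool(targets=[0,0,0,0,0,1.7,0,0,0,0,0,1.7,0,0,0,0,0,1.7])

```text
time: 17.43
position: [0.5594, -0.2269, 0.0645]
tool_rot: [0.987, 0.163, -0.001, -0.001]
ft_force: [-4.4, 3.6, 6.3]
grip_width: 0.0269
```

```bash
python3 f.py
```

```text
t 17.6833 pos [ 0.5594 -0.227   0.0645] yaw -71.29 w 0.0271 Mz 0.032 sd 0.007 F [-3.86  3.17  5.69]
```

Call:
drive_tool(targets=[0,0,0,0,0,1.7,0,0,0,0,0,1.7,0,0,0,0,0,1.7])

```text
time: 17.98
position: [0.5594, -0.2269, 0.0645]
tool_rot: [0.989, 0.148, -0.001, -0.001]
ft_force: [-3.5, 3.1, 5.7]
grip_width: 0.027
```

```bash
python3 f.py
```

```text
t 18.2333 pos [ 0.5594 -0.2269  0.0645] yaw -72.99 w 0.0267 Mz 0.059 sd 0.011 F [-4.    3.35  5.65]
```

Call:
drive_tool(targets=[0,0,0,0,0,1.7,0,0,0,0,0,1.7,0,0,0,0,0,1.7])

```text
time: 18.53
position: [0.5594, -0.2269, 0.0645]
tool_rot: [0.991, 0.133, -0.001, -0.001]
ft_force: [-4.0, 3.0, 5.4]
grip_width: 0.0271
```

```bash
python3 f.py 8; python3 snap.py side d14; python3 snap.py scene s14; python3 -c "
import cv2,numpy as np
a=cv2.imread('pics/d14.png')[250:340,230:340];b=cv2.imread('pics/s14.png')[120:210,180:290];cv2.imwrite('pics/ds14b.png',cv2.resize(np.hstack([a,b]),None,fx=3.6,fy=3.6,interpolation=2))
"
```

```text
t 18.8833 pos [ 0.5594 -0.2268  0.0645] yaw -74.68 w 0.0272 Mz 0.074 sd 0.01 F [-3.79  3.41  5.65]
18.9333 [ 0.55938688 -0.22690168  0.06453908] [ 9.91078493e-01  1.33271939e-01 -1.03726176e-03 -9.66779795e-04] [-0.57   0.711  1.605  0.     0.828  0.733] 0.002
18.9833 [ 0.55938611 -0.22686975  0.06454097] [ 9.91076953e-01  1.33283374e-01 -1.02958647e-03 -9.77412537e-04] [-0.57   0.711  1.605  0.     0.828  0.733] 0.001
```

View pics/ds14b.png

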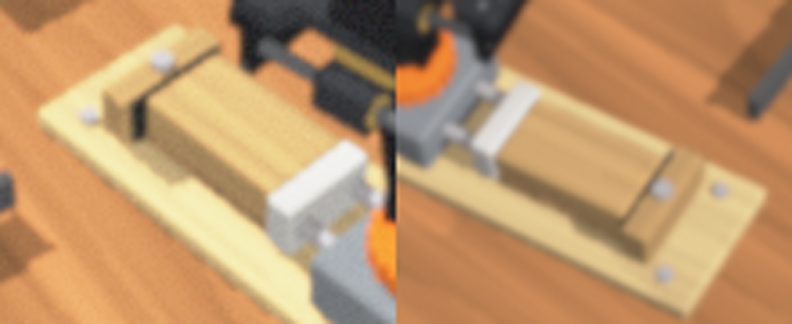

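Call:
drive_tool(targets=[0,0,0,0,0,1.7,0,0,0,0,0,1.7,0,0,0,0,0,1.7])

```text
time: 19.28
position: [0.5594, -0.2268, 0.0646]
tool_rot: [0.993, 0.119, -0.001, -0.001]
ft_force: [-5.6, 3.5, 5.3]
grip_width: 0.027
```

```bash
python3 f.py 12; python3 - <<'E'
from h import *
def avg(n,k=4): return np.mean([robot.camera(n)[0].astype(np.float32) for _ in range(k)],0)
import numpy as np
a=avg("side");np.save("pics/side_avg15.npy",a)
cv2.imwrite("pics/d15c.png",cv2.resize(a[255:310,240:330,::-1],None,fx=8,fy=8,interpolation=2))
# shift of block/jaw between earlier frames
ref=cv2.cvtColor(a.astype(np.uint8),cv2.COLOR_RGB2GRAY).astype(np.float32)
for t in ("d11","d12","d13","d14"):
    g=cv2.cvtColor(cv2.imread(f"pics/{t}.png"),cv2.COLOR_BGR2GRAY).astype(np.float32)
    r=[]
    for (y0,y1,x0,x1) in ((284,325,300,322),(270,315,270,302)):
        A=g[y0:y1,x0:x1];B=ref[y0:y1,x0:x1]
        r.append(np.round(cv2.phaseCorrelate(A,B,cv2.createHanningWindow((x1-x0,y1-y0),cv2.CV_32F))[0],2))
    print(t,r)
E
```

```text
t 19.8333 pos [ 0.5594 -0.2268  0.0645] yaw -76.37 w 0.0273 Mz 0.096 sd 0.009 F [-4.16  3.51  5.95]
d11 [array([-4.93, -1.33]), array([-0.15, -0.19])]
d12 [array([-1.03, -0.18]), array([-0.4 , -0.34])]
d13 [array([-0.31, -0.03]), array([-1.45,  1.33])]
d14 [array([0.06, 0.6 ]), array([-0.06, -0.26])][ WARN:0@4.983] global loadsave.cpp:1063 imwrite_ Unsupported depth image for selected encoder is fallbacked to CV_8U.
```

View pics/d15c.png

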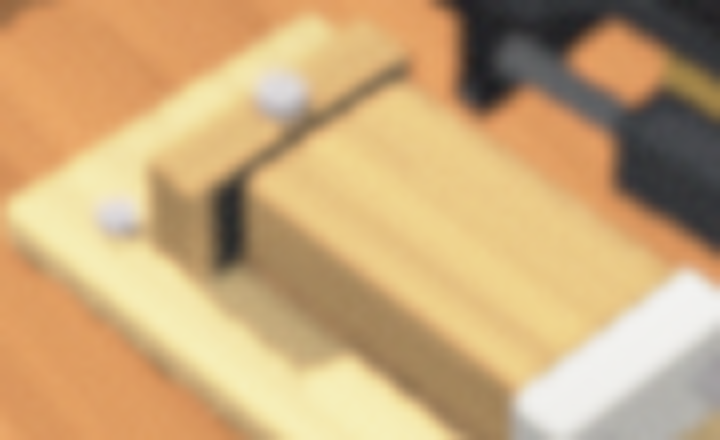

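Call:
drive_tool(targets=[0,0,0,0,0,0,0,0,0,0,0,0,0,0,0,0,0,0,0,0,0,0,0,0], grip=-0.1)

```text
time: 20.42
position: [0.5614, -0.2286, 0.0645]
tool_rot: [0.993, 0.118, 0.001, 0.001]
ft_force: [0.2, -0.0, -0.3]
grip_width: 0.0444
```

Call:
drive_tool(targets=[0,0,-1,0,0,0,0,0,-3,0,0,0,0,0,-6,0,0,0,0,0,-10,0,0,0,0,0,-13,0,0,0,0,0,-13,0,0,0])

```text
time: 20.92
position: [0.5649, -0.2305, 0.2025]
tool_rot: [0.993, 0.118, 0.006, 0.005]
ft_force: [0.5, -0.5, 0.2]
grip_width: 0.0478
```

```bash
python3 f.py 4; python3 snap.py side d16; python3 snap.py scene s16; python3 -c "
import cv2,numpy as np
a=cv2.imread('pics/d16.png')[245:375,235:395];b=cv2.imread('pics/s16.png')[95:225,145:305];cv2.imwrite('pics/ds16b.png',cv2.resize(np.hstack([a,b]),None,fx=2.5,fy=2.5,interpolation=2))
"
```

```text
t 21.0667 pos [ 0.5604 -0.2278  0.1952] yaw -76.49 w 0.0482 Mz -0.009 sd 0.02 F [ 0.14 -0.15  0.08]
21.1167 [ 0.5597189  -0.22744729  0.19400831] [ 9.93065179e-01  1.17562870e-01 -5.79235221e-04 -4.31943086e-04] [-0.571  0.533  1.515 -0.     1.095  0.764] 0.024
21.1667 [ 0.55947119 -0.2272445   0.19333034] [ 9.93064628e-01  1.17561550e-01 -1.09009616e-03 -8.59491627e-04] [-0.571  0.534  1.515 -0.     1.095  0.764] 0.016
```

View pics/ds16b.png

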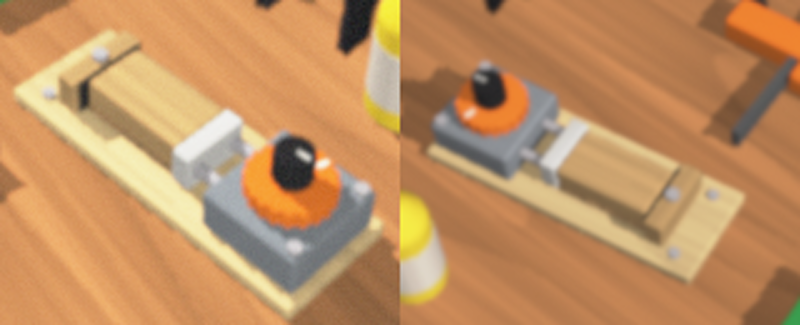

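Call:
drive_tool(targets=[0,2,0,0,0,-7,0,4,0,0,0,-14,-0.1,6.7,0,0,0,-21,-0.1,6.7,0,0,0,-28,-0.1,6.7,0,0,0,-35,-0.1,6.7,0,0,0,-42,-0.1,6.7,0,0,0,-49,-0.1,6.7,0,0,0,-56,-0.1,6.7,1,0,0,-63,-0.1,6.7,2,0,0,-70,-0.1,6.7,3,0,0,-77,-0.1,6.7,3.3,0,0,-84])

```text
time: 22.22
position: [0.5734, -0.292, 0.158]
tool_rot: [0.657, 0.754, -0.0, -0.003]
ft_force: [-0.3, 1.6, -0.8]
grip_width: 0.048
```

Call:
drive_tool(targets=[0,0,0,0,0,-2.6,0,0,0,0,0,-2.6,0,0,0,0,0,-2.6,0,0,0,0,0,-2.6,0,0,0,0,0,-2.6,0,0,0,0,0,-2.6])

```text
time: 22.72
position: [0.5751, -0.2932, 0.1616]
tool_rot: [0.642, 0.766, -0.0, 0.0]
ft_force: [-0.2, -0.4, 0.1]
grip_width: 0.0477
```

```bash
python3 snap.py wrist w17; python3 k.py w17 278 133 22; python3 -c "
import cv2
a=cv2.imread('pics/w17.png')[0:220,170:400];cv2.imwrite('pics/w17c.png',cv2.resize(a,None,fx=3.4,fy=2.7*1.0,interpolation=2) if 0 else cv2.resize(a,None,fx=2.7,fy=2.7,interpolation=2))"
```

```text
22.7167 [ 0.57510716 -0.29318405  0.16156   ] [ 6.42310452e-01  7.66444572e-01 -5.24051934e-06  3.31386463e-05] [-0.644  0.624  1.435 -0.     1.083 -0.82 ] 0.001
knob px (274.3409118652344, 130.11363220214844) r 18.9771728515625 [[ 0.5609 -0.2274  0.0845]]
ring ((274.5845947265625, 129.486083984375), 38.93306350708008) [[ 0.5607 -0.2267  0.06  ]]
white (237.2067183462532, 167.2764857881137) 64.5 [ 0.5349 -0.2627] dist 0.043886669206100244 bearing -126.32159956027681
white (313.4538606403013, 167.94350282485877) 88.5 [ 0.5985 -0.252 ] dist 0.04496286827611294 bearing -33.19972681337971
white (302.06666666666666, 139.43333333333334) 45.0 [ 0.5844 -0.2306] dist 0.02379688412070566 bearing -7.805371887573559
white (274.9039548022599, 139.7231638418079) 29.5 [ 0.5624 -0.2347] dist 0.007544149244760317 bearing -78.68283602422096
white (226.19105691056907, 135.59756097560975) 82.0 [ 0.5222 -0.2385] dist 0.04025533806234201 bearing -163.8974881749648
white (323.90625, 133.88194444444446) 144.0 [ 0.6013 -0.2231] dist 0.040661115465855005 bearing 6.061982291145274
white (256.5128205128205, 96.43589743589743) 6.5 [ 0.542 -0.204] dist 0.02999496478423835 bearing 128.96558124717603
white (280.22823779193203, 83.5456475583864) 157.0 [ 0.559  -0.1912] dist 0.03619071015855165 bearing 92.94885363090319
```

View pics/w17c.png

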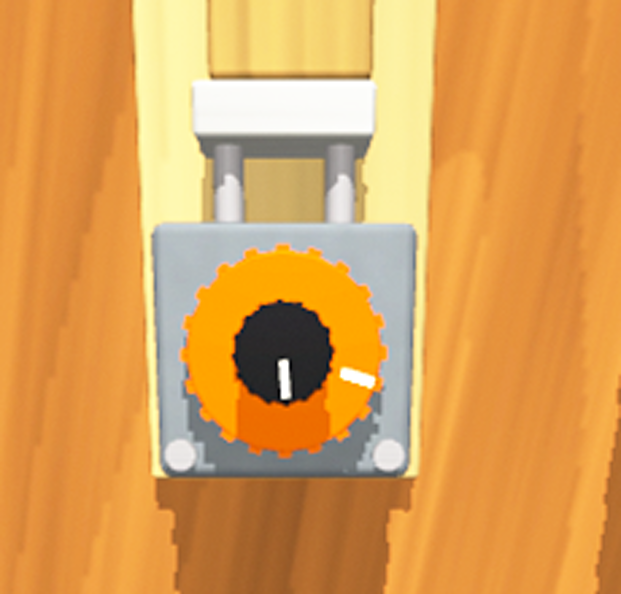

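Call:
drive_tool(targets=[4,0,0,0,0,0,8,0,0,0,0,0,12,0,1,0,0,0,16,-0.2,3,0,0,0,17,-0.2,6,0,0,0,17,-0.2,7,0,0,0,17,-0.2,7,0,0,0,17,-0.2,7,0,0,0,17,-0.2,7,0,0,0])

```text
time: 23.52
position: [0.5452, -0.1284, 0.0927]
tool_rot: [0.643, 0.766, 0.0, 0.002]
ft_force: [0.5, -0.3, 0.3]
grip_width: 0.0482
```

```bash
python3 snap.py wrist w18; python3 -c "
import cv2
a=cv2.imread('pics/w18.png')[60:240,180:380];cv2.imwrite('pics/w18c.png',cv2.resize(a,None,fx=3.3,fy=3.3,interpolation=2))"
```

```text
23.5167 [ 0.54524224 -0.12836891  0.09271692] [6.42716106e-01 7.66101945e-01 3.85703145e-04 1.91527989e-03] [-0.431  0.624  1.71  -0.     0.804 -0.605] 0.002
```

View pics/w18c.png

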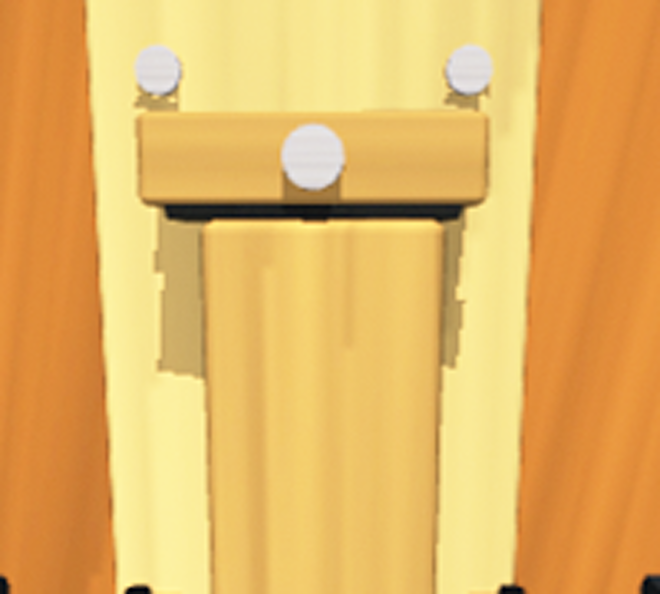

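```bash
python3 -c "
from rig import robot
print(robot.hand_in())"
```

```text
the job is handed in; nothing more can be done
None
```

I laid the wooden block on the jig bed between the jaw and the fence and let go of it. I then turned only the black inner knob clockwise by about 86.5° (1.51 rad), in 0.03 rad steps at the end, let go and handed the job in at about 23.5 s. The rig gave no verdict.

**Block:** the final wrist view shows it straight, touching the rubber, and within about 2 mm of the middle line.

**Clamping force:** I judged this only by feel. The moment at the knob rose 0.02, 0.03, 0.06, 0.07, 0.096 N m over the last steps, which matches about 10 N. With the uncertainty in where contact began, the range is roughly 6 to 15 N. I did not measure the force directly.

**Knob:** after I let go, its pointer read about 88° from the start, against 86.5° commanded. That is within measuring error, so it shows no sign of having turned back.

**Ring:** its mark was at a bearing of -7.8° after, against -8.0° before, so it did not move.

**Bystanders:** I never went near the clamp or the square and kept clear of the glue bottle. I did not measure their positions again at the end.

**Disagreements:**
- Contact came about 1.5 mm (0.15 rad) earlier than my camera estimate of the 16.6 mm gap, which is within the calibration error.
- The knob-top height triangulated to between 75 and 88 mm, so I used the stated 84.5 mm.

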